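# Load a key fob into the programmer and tune it with the edge thumbwheel

## Task

Draw the dark red key fob out of the charging rack by its nose, lay it face up on the bare desk and let go, then take it again by its ring-lug end and slide it nose first fully home into the programmer's bay. Then gently roll the programmer's orange thumbwheel with a fingertip until the red pointer stands at the green flag, and take the hand away. Leave the black fob in its slot and do not disturb the other things on the desk.

Things in the scene. Friction and masses are not known exactly. Their poses are not given: they have to be found in the camera images.
- programmer: Grey key programmer, fixed, 130 x 180 x 52 mm (x, y, z). Origin: centre of its underside. Front face at x = -65 mm, with the bay at y = +45 mm. The flat top (z = 52 mm) has the thumbwheel in front at y = -45 mm and, at the rear, across the whole width, a white scale under a clear window (top at z = 66 mm, x from 8 to 52 mm).
- bay_mouth (a point): Middle of the bay's floor edge at the front face (programmer x -65, y 45, z 22 mm). The bay runs 46 mm in +x to a stop; 42 mm wide, floor z = 22, roof underside z = 42 mm. Flared lips (tops at z = 36 mm) stand 8 mm out of the mouth, 44 mm apart at it, 52 in front. A tongue 22 mm wide, level with the floor, stands 42 mm out in front: fingers can reach down beside it.
- wheel_top (a point): Topmost point of the thumbwheel (programmer x = -40, y = -45, z = 59 mm); fixed to the programmer. Only the top 7 mm of the rim stands out of the flat top, so it is rolled by pressing a closed fingertip on it and dragging along the programmer's y.
- wheel: Orange ribbed thumbwheel, radius 18, width 12 mm; origin at its centre, axle fixed along programmer x. Dragging its top to programmer +y moves the pointer to +y, 12 mm for 18 mm of drag, and likewise to -y. A press of 3 to 6 N grips it (about 1 N at the rim turns it). It stays where it is left. It does not yield downwards, so touch it slowly.
- pointer (a joint): Position (m) of the red pointer along the programmer's y, 0 at the middle of the scale, range -0.045 to +0.045, geared to the thumbwheel; it cannot be touched (it is under the window). Starts within 10 mm of the middle.
- pointer_tip (a point): Rear end of the red pointer, a 2 mm wide line lying along the programmer's x under the window.
- flag_green: Green flag, 12 x 6 x 6 mm, 6 mm wide along the programmer's y, fixed at the rear edge of the scale under the window, 14 to 38 mm to one side or the other of the middle. Origin: centre of its underside; axes parallel to the programmer's.
- flag_blue: Blue flag of the same size at the other side of the scale; not the wanted one.
- rack: White charging rack, fixed, 80 x 176 x 48 mm, with two roofed slots at y = +42 and -42 mm open to -x. Origin on the underside; front face at x = -30 mm. Slots 40 mm wide, 38 deep, floor z = 22, roof underside z = 41 mm. Before each a 22 mm wide tongue (top z = 22 mm) reaches to x = -70 mm. Each fob lies tail in, with 46 mm of its nose end outside, over the tongue.
- fob_red: Dark red key fob, 84 x 36 x 15 mm (x, y, z), about 50 g. Origin: centre of its underside; +x points to its nose (white line), -x end is a small steel ring lug 14 mm wide and 8 mm long; +z is its face with three grey buttons. Starts in one of the rack's slots with its nose towards rack -x.
- fob_red_nose (a point): Middle of the red fob's nose end (fob x = +42 mm, z = 7.5 mm).
- fob_black: Black key fob of the same shape in the rack's other slot; to be left there.
- canister: Aluminium screw-top canister standing upright, diameter 55 mm, height 60 mm; origin under its centre.
- chip_carrier: Grey plastic transponder chip carrier tray, 56 x 38 x 12 mm; origin under its centre.
- key_ring: Pewter key ring lying flat, outer diameter 34 mm, 5 mm thick; origin under its centre.
- pick_tool: Steel pick with black grip lying along its x, 135 mm long, 16 mm wide, 12 mm high; origin under about its middle.
- screwdriver: Small yellow screwdriver lying along its x, 110 mm long, 18 mm wide, 14 mm high; origin under its middle.
- coin_cell: Coin cell lying flat, diameter 24 mm, 5 mm thick; origin under its centre.
Things that resemble listed ones, but are neither listed nor needed, are in the scene too. What is shaped like the programmer but yellow is not meant.

How it is judged:
By the outcome, as a careful person would: the job done as asked, in the order asked, and still so for the second after the job is handed in, with the robot touching nothing.
It also fails if it takes over 72 s, if anything falls off the work surface, if the arm or the gripper's body presses on something with over 40 N, if the wrist force passes 120 N, or if a joint passes its speed limit or range.

## Robot

A 6-joint arm with a two-finger parallel gripper is mounted at the origin on the work surface. World frame = base frame: x ahead of the robot, y to its left, z up, the work surface at z = 0. Lengths are in m, angles in degrees, forces in N, time in s.
With the tool pointing down it reaches from about 0.4 to 0.825 m from the base axis. Payload 7 kg.
Tool frame: the origin (TCP) lies between the finger pads; the fingertips stand 22 mm ahead of it and the grasp point (between the pads) lies 3 mm ahead of it; z points along the fingers, y is the line along which they close (so a half turn about z gives the same grasp; the last joint's range is limited). The gripper opens to 88 mm and grips with 3 to 60 N. Pads are 19 mm wide; open, the fingers measure 130 mm over their backs; the gripper's body (78 mm by 193 mm) begins 47 mm behind the grasp point.
Start: joints at [87.21, 20.546, 0.682, 0, -70.136, -16.507], TCP at [0.223, 0.637, 0.249] pointing down, gripper open.
Joint ranges: [-176.03, 176.03], [-82.01, 121.73], [-58.28, 71.71], [-173.87, 95.51], [-174.79, -0.11], [-173.66, 173.66]. Speed limits (degrees/s): [136.94, 136.94, 172.46, 180, 180, 180].

## Interface

Orientations are given as [roll, pitch, yaw] about the fixed x, y, z axes, in that order (R = Rz(yaw) Ry(pitch) Rx(roll)).
In Python, from plant import ctrl gives the robot as it stands.
- The arm moves only by the tool apply_moves, never from a script. Its argument "targets" is a list of rows, each an object with "travel": the shift along the tool's x, y, z in mm, a list of three; "roll": the turn about the tool's z in degrees; "jaw": the finger opening in mm, from 0 to 87.6. In form: [{"travel": [tx, ty, tz], "roll": roll, "jaw": jaw}, ...]. A call has 1 to 10 rows; each row shifts and turns the commanded pose from where the row before left it, along the tool's axes as they then stand; what a row does not reach is not made up. A row lasts 1/10 s, in which the tool goes at most 50 mm and 8.59 degrees, less where a joint would pass 70% of its speed; a pose out of reach is approached as far as the arm can. A call with a gripper value outside its range is refused whole. The fingers move at their own pace and stop on an object; the grip force is fixed at half the most. Time passes only in rows, so rows that do not move let the fingers close. It gives the time, the measured TCP pose, the force, the opening and the grip force at its end, in the units of the state.
- ctrl.get_obs(): the state, without advancing time (a new reading comes with each control period).
- ctrl.snapshot(name): name is "scene" or "top"; returns the picture (420x560x3 uint8, red, green, blue); there is no depth.
- ctrl.calibration(name): a dict with "K" (3x3 intrinsics, pixels), "extrinsics" (4x4, takes a point from camera to world coordinates). Camera axes: x right, y down, z forward; pixel columns grow to the right and rows downward; lengths in m; the calibration is good to about 2 mm. A picture is of the moment at which its call begins. calibration takes no time and is no camera call.
- ctrl.close_job(): hands the job in; it is judged then, once.
The state is a dict: "clock": time; "joint_pos": joint angles; "qvel": joint speeds; "tau": joint torques, N m; "tool_pos": TCP position; "orientation": TCP orientation; "force": force on the tool from outside, world axes, zero at the start; "moment": the same for the moment, N m; "opening": finger opening in m; "gripper_force": force on a finger pad.
Only numpy, scipy, OpenCV 4.12 (cv2) and the standard library are available. Lean on these libraries where they do the work, as an engineer would, in place of code of your own. Each camera call takes 0.05 s, during which the arm holds its last target. There are 200 camera calls.

## Working session

There is one attempt and no reset: what is moved stays moved. The work goes in short steps, Python scripts to look and compute and a tool call to move; the robot and the scene stay as the last step left them, time stands still between calls to the robot, and variables do not carry over. Pictures are saved under pics/ and viewed, at most 11 in all, crops included, and the job is handed in when it is done.

Besides the shell and the picture viewer there is one more tool, called after "Request:" as a command line: name --argument value ..., lists and objects as JSON in quotes. apply_moves: Moves the arm, as the interface text tells. Its arguments: {"type":"object","properties":{"targets":{"type":"array","items":{"type":"object","properties":{"travel":{"type":"array","items":{"type":"number"}},"roll":{"type":"number"},"jaw":{"type":"number"}}}}},"required":["targets"]}

```bash
mkdir -p pics; ls; python3 - <<'E'
from plant import ctrl
import cv2
for n in("scene","top"):
    im=ctrl.snapshot(n); cv2.imwrite(f"pics/{n}0.png",im[:,:,::-1])
    c=ctrl.calibration(n); print(n,c["K"],c["extrinsics"])
o=ctrl.get_obs(); print(o)
E
```

```text
pics
scene [[447.40105559   0.         285.04788864]
 [  0.         447.40105559 199.9481673 ]
 [  0.           0.           1.        ]] [[ 0.83406779  0.33382939 -0.43919113  0.95476452]
 [ 0.55134886 -0.53125495  0.64325937 -0.67336353]
 [-0.01858358 -0.77866945 -0.6271591   0.72375222]
 [ 0.          0.          0.          1.        ]]
top [[395.47243734   0.         277.10386206]
 [  0.         395.47243734 198.64065857]
 [  0.           0.           1.        ]] [[ 7.77468401e-03 -9.78853854e-01  2.04413030e-01  3.30415316e-01]
 [-9.99967470e-01 -8.04958812e-03 -5.13368700e-04 -7.55657574e-03]
 [ 2.14795363e-03 -2.04402389e-01 -9.78884595e-01  9.18196130e-01]
 [ 0.00000000e+00  0.00000000e+00  0.00000000e+00  1.00000000e+00]]
{'clock': 0.1, 'joint_pos': array([ 8.72104969e+01,  2.05864242e+01,  6.40222212e-01, -1.64130084e-02,
       -7.01348359e+01, -1.65070989e+01]), 'qvel': array([ 0.0190541 , -0.16591558,  0.11199753,  0.10637317,  0.10928708,
       -0.00861493]), 'tau': array([-1.30399680e-03, -5.84166312e+01,  2.93749040e+01,  7.01554477e+00,
        1.01232881e-02, -4.22094922e-05]), 'tool_pos': array([0.2229547 , 0.63670634, 0.24773985]), 'orientation': array([ 1.79917918e+02, -8.23327278e-03, -1.93021842e+01]), 'force': array([-0.97917175, -1.31225222, -0.21085684]), 'moment': array([-0.01633561,  0.00117092,  0.03955114]), 'gripper_force': 0.0, 'opening': 0.08731168251530952}
```

View pics/scene0.png

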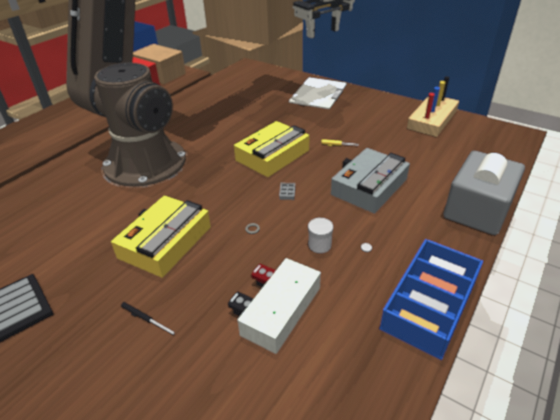

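View pics/top0.png

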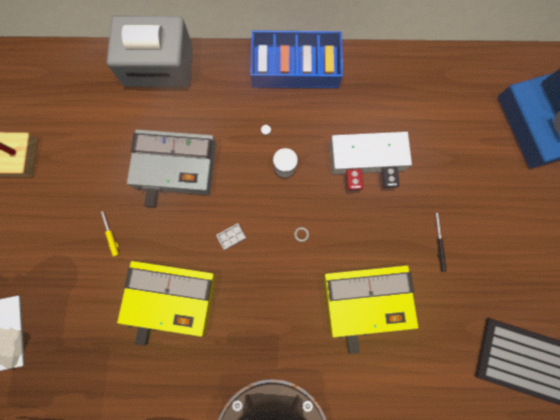

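```bash
cat > h.py <<'E'
import numpy as np, cv2
from plant import ctrl
def ray(n,px,z):
    c=ctrl.calibration(n);K,E=c["K"],c["extrinsics"]
    d=E[:3,:3]@np.linalg.solve(K,[px[0],px[1],1.]);o=E[:3,3]
    return o+d*(z-o[2])/d[2]
def proj(n,p):
    c=ctrl.calibration(n);K,E=c["K"],c["extrinsics"]
    q=K@(E[:3,:3].T@(np.array(p)-E[:3,3]));return q[:2]/q[2]
E
python3 - <<'E'
from h import *
t=cv2.imread("pics/top0.png");s=cv2.imread("pics/scene0.png")
def crop(im,x,y,w,h): return cv2.resize(im[y:y+h,x:x+w],(400,300),interpolation=cv2.INTER_CUBIC)
a=np.vstack([np.hstack([crop(t,120,126,100,75),crop(t,325,126,100,75)]),np.hstack([crop(s,325,140,100,75),crop(s,225,255,120,90)])])
cv2.imwrite("pics/crop1.png",a)
hsv=cv2.cvtColor(t,cv2.COLOR_BGR2HSV)
def blobs(m,name,z,x0,y0,x1,y1):
    mm=np.zeros_like(m);mm[y0:y1,x0:x1]=m[y0:y1,x0:x1]
    cs,_=cv2.findContours(mm,0,2)
    for c in cs:
        if cv2.contourArea(c)<4: continue
        r=cv2.minAreaRect(c);b=cv2.boxPoints(r)
        print(name,cv2.contourArea(c),np.round(r[0],1),np.round([ray("top",p,z)[:2] for p in b],4).tolist())
H,S,V=cv2.split(hsv)
blobs(((V>185)&(S<40)).astype(np.uint8),"rack",.048,325,126,420,180)
blobs((((H<6)|(H>172))&(S>170)&(V>60)).astype(np.uint8),"red",.037,325,160,420,200)
blobs(((H>35)&(H<90)&(S>70)).astype(np.uint8),"green",.058,125,125,220,200)
blobs(((H>100)&(H<135)&(S>70)).astype(np.uint8),"blue",.058,125,125,220,200)
blobs(((H>5)&(H<20)&(S>180)&(V>150)).astype(np.uint8),"orange",.059,170,165,205,190)
blobs((((H<6)|(H>172))&(S>120)&(V>60)).astype(np.uint8),"ptr",.056,130,130,215,165)
E
```

```text
rack 7.5 [354.5 173.5] [[0.5756, -0.1806], [0.5757, -0.1875], [0.5686, -0.1872], [0.5685, -0.1804]]
rack 2424.5 [371.5 149.7] [[0.6645, -0.1341], [0.6757, -0.3155], [0.5949, -0.3144], [0.5842, -0.1362]]
red 10.0 [349.5 180. ] [[0.5715, -0.1711], [0.5715, -0.178], [0.5478, -0.1773], [0.5477, -0.1704]]
orange 4.0 [192.  177.5] [[0.5602, 0.1857], [0.5602, 0.1812], [0.5533, 0.1809], [0.5532, 0.1853]]
```

View pics/crop1.png

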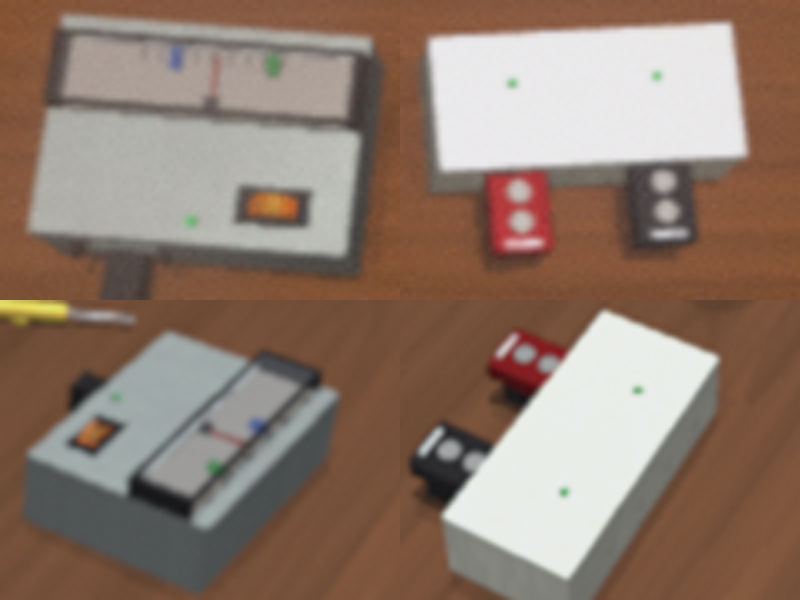

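The crops show two candidates in the rack: the red fob at top px (355,180), in the rack +y slot, and the black one at (391,178). The dark red body with white nose line fits, so (355,180) is the one. The grey (not yellow) programmer is at (171,162). The green flag is at crop (273,65), right of the pointer at (215,75), so towards -y. The blue flag is at (176,57).

```bash
cat >> h.py <<'E'
def fit(W,L):
    W=np.array(W);L=np.array(L);wc,lc=W.mean(0),L.mean(0)
    a=W-wc;b=L-lc
    th=np.arctan2((b[:,0]*a[:,1]-b[:,1]*a[:,0]).sum(),(a*b).sum())
    R=np.array([[np.cos(th),-np.sin(th)],[np.sin(th),np.cos(th)]])
    t=wc-R@lc
    return t,np.degrees(th),W-(L@R.T+t)
def Rz(d): a=np.radians(d);return np.array([[np.cos(a),-np.sin(a)],[np.sin(a),np.cos(a)]])
E
python3 - <<'E'
from h import *
def cp(x,y,ox,oy,cx,cy,s): return ((x-cx+.5)/s-.5+ox,(y-cy+.5)/s-.5+oy)
ct=lambda x,y:cp(x,y,120,126,0,0,4); rt=lambda x,y:cp(x,y,325,126,400,0,4)
cs=lambda x,y:cp(x,y,325,140,0,300,4); rs=lambda x,y:cp(x,y,225,255,400,300,400/120)
P=np.array([[.065,.09],[.065,-.09],[-.065,-.09],[-.065,.09]])
Rk=np.array([[.05,.088],[.05,-.088],[-.03,-.088],[-.03,.088]])
for nm,cam,L,z,pts in [("prog","top",P,.052,[ct(*p) for p in[(62,15),(372,38),(350,256),(28,230)]]),
 ("prog","scene",P,.052,[cs(*p) for p in[(338,395),(205,525),(28,457),(170,332)]]),
 ("rack","top",Rk,.048,[rt(*p) for p in[(428,38),(733,24),(748,156),(438,170)]]),
 ("rack","scene",Rk,.048,[rs(*p) for p in[(720,357),(568,580),(443,518),(605,310)]])]:
    t,a,r=fit([ray(cam,p,z)[:2] for p in pts],L); print(nm,cam,t.round(4),a.round(2),(r*1000).round(1).tolist())
for n,p,z in [("wheel",ct(272,205),.059),("ptr rear",ct(217,55),.054),("green",ct(273,65),.057),("blue",ct(176,57),.057),("ptr",ct(211,103),.054)]:
    print(n,ray("top",p,z).round(4))
for n,p,z in [("wheel",cs(95,433),.058),("ptr rear",cs(243,442),.054),("green",cs(214,467),.057),("blue",cs(256,425),.057)]:
    print(n,'s',ray("scene",p,z).round(4))
for p in [(486,172),(550,172),(553,250),(492,252)]: print("fob",ray("top",rt(*p),.037).round(4))
for n,p in [("line",(524,243))]: print(n,ray("top",rt(*p),.037).round(4))
E
```

```text
prog top [0.602  0.2365] -3.91 [[-0.2, 0.9], [-0.5, 0.1], [-0.3, -1.7], [1.0, 0.7]]
prog scene [0.6063 0.236 ] -4.34 [[-0.9, -2.3], [-3.4, 3.7], [2.8, -1.6], [1.6, 0.3]]
rack top [ 0.6193 -0.2252] 3.15 [[-0.3, 0.9], [0.2, -1.4], [0.1, -0.8], [-0.1, 1.2]]
rack scene [ 0.624 -0.225] 3.47 [[-0.1, 0.5], [-0.3, -0.6], [0.4, -0.5], [0.0, 0.7]]
wheel [0.5581 0.1932 0.059 ]
ptr rear [0.6484 0.2308 0.054 ]
green [0.6415 0.1975 0.057 ]
blue [0.6458 0.2534 0.057 ]
ptr [0.6194 0.2325 0.054 ]
wheel s [0.5648 0.1875 0.058 ]
ptr rear s [0.6465 0.2335 0.054 ]
green s [0.6435 0.1953 0.057 ]
blue s [0.6474 0.2512 0.057 ]
fob [ 0.5867 -0.1672  0.037 ]
fob [ 0.587  -0.2042  0.037 ]
fob [ 0.5406 -0.2042  0.037 ]
fob [ 0.5392 -0.1693  0.037 ]
line [ 0.5446 -0.1878  0.037 ]
```

Request:
apply_moves --targets '[{"travel": [29.5,33.3,6]},{"travel": [29.5,33.3,6]},{"travel": [29.5,33.3,6]},{"travel": [29.5,33.3,6]},{"travel": [29.5,33.3,6]},{"travel": [29.5,33.3,6]},{"travel": [29.5,33.3,6]},{"travel": [29.5,33.3,6]},{"travel": [29.5,33.3,6]},{"travel": [29.5,33.3,6]}]'

```text
validation failed for argument at $.ta...
```

Request:
apply_moves --targets '[{"travel": [29.5,33.3,6]},{"travel": [29.5,33.3,6]},{"travel": [29.5,33.3,6]},{"travel": [29.5,33.3,6]},{"travel": [29.5,33.3,6]},{"travel": [29.5,33.3,6]},{"travel": [29.5,33.3,6]},{"travel": [29.5,33.3,6]},{"travel": [29.5,33.3,6]},{"travel": [29.5,33.3,6]}]'

```text
validation failed for argument at $.ta...
```

Request:
apply_moves --targets '[{"roll": 8.3,"jaw": 56},{"roll": 8.3},{"roll": 8.3},{"roll": 8.3},{"roll": 8.3},{"roll": 8.3},{"roll": 8.3},{"roll": 8.3},{"roll": 8.3},{"roll": 8.3}]'

```text
validation failed for argument at $.ta...
```

All three fields are needed in each row.

Request:
apply_moves --targets '[{"travel": [29.5,33.3,6],"roll": 0,"jaw": 56},{"travel": [29.5,33.3,6],"roll": 0,"jaw": 56},{"travel": [29.5,33.3,6],"roll": 0,"jaw": 56},{"travel": [29.5,33.3,6],"roll": 0,"jaw": 56},{"travel": [29.5,33.3,6],"roll": 0,"jaw": 56},{"travel": [29.5,33.3,6],"roll": 0,"jaw": 56},{"travel": [29.5,33.3,6],"roll": 0,"jaw": 56},{"travel": [29.5,33.3,6],"roll": 0,"jaw": 56},{"travel": [29.5,33.3,6],"roll": 0,"jaw": 56},{"travel": [29.5,33.3,6],"roll": 0,"jaw": 56}]'

```text
clock: 1.1
tool_pos: [0.3916, 0.2235, 0.1884]
orientation: [-180.0, 0.0, -19.3]
force: [1.4, -0.6, 0.5]
opening: 0.056
gripper_force: 0.0
```

Request:
apply_moves --targets '[{"travel": [29.5,33.3,6],"roll": 0,"jaw": 56},{"travel": [29.5,33.3,6],"roll": 0,"jaw": 56},{"travel": [29.5,33.3,6],"roll": 0,"jaw": 56},{"travel": [29.5,33.3,6],"roll": 0,"jaw": 56},{"travel": [29.5,33.3,6],"roll": 0,"jaw": 56},{"travel": [29.5,33.3,6],"roll": 0,"jaw": 56},{"travel": [29.5,33.3,6],"roll": 0,"jaw": 56},{"travel": [29.5,33.3,6],"roll": 0,"jaw": 56},{"travel": [29.5,33.3,6],"roll": 0,"jaw": 56},{"travel": [29.5,33.3,6],"roll": 0,"jaw": 56}]'

```text
clock: 2.1
tool_pos: [0.5601, -0.1884, 0.128]
orientation: [180.0, 0.0, -19.3]
force: [0.1, 0.9, 0.5]
opening: 0.0558
gripper_force: 0.0
```

Request:
apply_moves --targets '[{"travel": [0,0,0],"roll": 8.3,"jaw": 56},{"travel": [0,0,0],"roll": 8.3,"jaw": 56},{"travel": [0,0,0],"roll": 8.3,"jaw": 56},{"travel": [0,0,0],"roll": 8.3,"jaw": 56},{"travel": [0,0,0],"roll": 8.3,"jaw": 56},{"travel": [0,0,0],"roll": 8.3,"jaw": 56},{"travel": [0,0,0],"roll": 8.3,"jaw": 56},{"travel": [0,0,0],"roll": 8.3,"jaw": 56},{"travel": [0,0,0],"roll": 8.3,"jaw": 56},{"travel": [0,0,0],"roll": 8.3,"jaw": 56}]'

```text
clock: 3.1
tool_pos: [0.5596, -0.1865, 0.1282]
orientation: [180.0, -0.0, -102.6]
force: [0.4, 1.2, -1.2]
opening: 0.0562
gripper_force: 0.0
```

Request:
apply_moves --targets '[{"travel": [0,0,0],"roll": 8.3,"jaw": 56},{"travel": [0,0,0],"roll": 8.3,"jaw": 56},{"travel": [0,0,0],"roll": 8.3,"jaw": 56},{"travel": [0,0,0],"roll": 8.3,"jaw": 56},{"travel": [0,0,0],"roll": 8.3,"jaw": 56},{"travel": [0,0,0],"roll": 8.3,"jaw": 56},{"travel": [0,0,0],"roll": 8.3,"jaw": 56},{"travel": [0,0,0],"roll": 8.3,"jaw": 56},{"travel": [0,0,0],"roll": 8,"jaw": 56},{"travel": [0,0,0],"roll": 0,"jaw": 56}]'

```text
clock: 4.1
tool_pos: [0.5596, -0.1865, 0.1282]
orientation: [180.0, -0.0, -176.8]
force: [0.3, -0.5, 0.0]
opening: 0.0558
gripper_force: 0.0
```

Request:
apply_moves --targets '[{"travel": [0,0,15],"roll": 0,"jaw": 56},{"travel": [0,0,15],"roll": 0,"jaw": 56},{"travel": [0,0,15],"roll": 0,"jaw": 56},{"travel": [0,0,13],"roll": 0,"jaw": 56},{"travel": [0,0,8],"roll": 0,"jaw": 56},{"travel": [0,0,8],"roll": 0,"jaw": 56},{"travel": [0,0,8],"roll": 0,"jaw": 56},{"travel": [0,0,0],"roll": 0,"jaw": 56}]'

```text
clock: 4.9
tool_pos: [0.5593, -0.1865, 0.0456]
orientation: [180.0, -0.1, -176.7]
force: [0.3, -0.3, -0.9]
opening: 0.0562
gripper_force: 0.0
```

```bash
python3 - <<'E'
from h import *
a=[cv2.resize(ctrl.snapshot(n)[y:y+90,x:x+120,::-1],(400,300),interpolation=cv2.INTER_CUBIC) for n,x,y in(("top",300,126),("scene",210,220))]
cv2.imwrite("pics/g1.png",np.hstack(a))
E
```

```text
(no output)
```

View pics/g1.png

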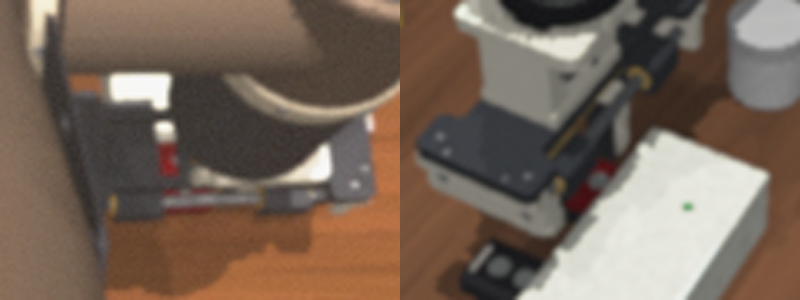

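The gripper straddles the red fob (crop px ~(590,190)) and stays clear of the black one. Next I close the jaws and draw it out.

Request:
apply_moves --targets '[{"travel": [0,0,0],"roll": 0,"jaw": 30},{"travel": [0,0,0],"roll": 0,"jaw": 20},{"travel": [0,0,0],"roll": 0,"jaw": 20},{"travel": [0,0,0],"roll": 0,"jaw": 20},{"travel": [0,0,0],"roll": 0,"jaw": 20},{"travel": [0,0,0],"roll": 0,"jaw": 20}]'

```text
clock: 5.6
tool_pos: [0.56, -0.1865, 0.0469]
orientation: [-180.0, 0.0, -176.7]
force: [-0.2, 0.6, 4.5]
opening: 0.0356
gripper_force: 30.0
```

Request:
apply_moves --targets '[{"travel": [0,0,-1],"roll": 0,"jaw": 20},{"travel": [5,0,0],"roll": 0,"jaw": 20},{"travel": [8,0,0],"roll": 0,"jaw": 20},{"travel": [8,0,0],"roll": 0,"jaw": 20},{"travel": [8,0,0],"roll": 0,"jaw": 20},{"travel": [8,0,0],"roll": 0,"jaw": 20},{"travel": [8,0,0],"roll": 0,"jaw": 20},{"travel": [8,0,0],"roll": 0,"jaw": 20},{"travel": [0,0,0],"roll": 0,"jaw": 20}]'

```text
clock: 6.5
tool_pos: [0.5056, -0.1896, 0.0476]
orientation: [180.0, -0.0, -176.7]
force: [0.3, 0.4, -0.1]
opening: 0.0358
gripper_force: 30.0
```

Request:
apply_moves --targets '[{"travel": [2,0,-5],"roll": 0,"jaw": 20},{"travel": [0,0,-10],"roll": 0,"jaw": 20},{"travel": [0,0,-15],"roll": 0,"jaw": 20},{"travel": [0,0,-20],"roll": 0,"jaw": 20},{"travel": [0,0,-20],"roll": 0,"jaw": 20},{"travel": [-4.8,24,0],"roll": -8.2,"jaw": 20},{"travel": [0,0,0],"roll": 0,"jaw": 20}]'

```text
clock: 7.2
tool_pos: [0.5096, -0.1642, 0.1193]
orientation: [-180.0, 0.2, -168.2]
force: [0.5, 0.1, -0.8]
opening: 0.0359
gripper_force: 30.0
```

```bash
python3 - <<'E'
from h import *
o=ctrl.get_obs();p=o["tool_pos"];y=o["orientation"][2];print(p,y,o["opening"],o["joint_pos"].round(1))
d=Rz(-y)@(np.array([.540,.053])-p[:2]);print("travel",d[0]*1e3,-d[1]*1e3)
for px,z,n in[((231,236),.012,"carrier"),((285,160),.06,"canister"),((302,234),.005,"ring"),((110,235),.01,"screwdr"),((266,129),.005,"coin")]:print(n,ray("top",px,z).round(3))
E
```

```text
[ 0.50962832 -0.16418995  0.11933423] -168.21046838787777 0.03586386800066979 [  3.1  14.5 -26.8  -0.  -48.5 -81.3]
travel -74.10662207019503 206.4028178166429
carrier [0.431 0.097 0.012]
canister [ 0.599 -0.025  0.06 ]
ring [ 0.438 -0.066  0.005]
screwdr [0.431 0.376 0.01 ]
coin [0.695 0.021 0.005]
```

Request:
apply_moves --targets '[{"travel": [-9.3,25.8,0],"roll": 0,"jaw": 20},{"travel": [-9.3,25.8,0],"roll": 0,"jaw": 20},{"travel": [-9.3,25.8,0],"roll": 0,"jaw": 20},{"travel": [-9.3,25.8,0],"roll": 0,"jaw": 20},{"travel": [-9.3,25.8,0],"roll": 0,"jaw": 20},{"travel": [-9.3,25.8,0],"roll": 0,"jaw": 20},{"travel": [-9.3,25.8,0],"roll": 0,"jaw": 20},{"travel": [-9.3,25.8,0],"roll": 0,"jaw": 20}]'

```text
clock: 8.0
tool_pos: [0.5404, 0.0527, 0.118]
orientation: [-180.0, 0.0, -168.6]
force: [0.3, 0.0, -0.7]
opening: 0.0353
gripper_force: 30.0
```

Request:
apply_moves --targets '[{"travel": [0,0,0],"roll": -8.2,"jaw": 20},{"travel": [0,0,0],"roll": -8.2,"jaw": 20},{"travel": [0,0,0],"roll": -8.2,"jaw": 20},{"travel": [0,0,0],"roll": -8.2,"jaw": 20},{"travel": [0,0,0],"roll": -8.2,"jaw": 20},{"travel": [0,0,0],"roll": -8.2,"jaw": 20},{"travel": [0,0,0],"roll": -8.2,"jaw": 20},{"travel": [0,0,0],"roll": -8.2,"jaw": 20},{"travel": [0,0,0],"roll": -8.2,"jaw": 20},{"travel": [0,0,0],"roll": -8.2,"jaw": 20}]'

```text
clock: 9.0
tool_pos: [0.5403, 0.0515, 0.1179]
orientation: [-180.0, -0.0, -86.2]
force: [0.4, 0.1, -1.4]
opening: 0.0357
gripper_force: 30.0
```

Request:
apply_moves --targets '[{"travel": [0,0,0],"roll": -8.2,"jaw": 20},{"travel": [0,0,0],"roll": -8.2,"jaw": 20},{"travel": [0,0,0],"roll": -8.2,"jaw": 20},{"travel": [0,0,0],"roll": -8.2,"jaw": 20},{"travel": [0,0,0],"roll": -8.2,"jaw": 20},{"travel": [0,0,0],"roll": -8.2,"jaw": 20},{"travel": [0,0,0],"roll": -8.2,"jaw": 20},{"travel": [0,0,0],"roll": -8.2,"jaw": 20},{"travel": [0,0,0],"roll": -8.2,"jaw": 20},{"travel": [0,0,0],"roll": -8.2,"jaw": 20}]'

```text
clock: 10.0
tool_pos: [0.5403, 0.0515, 0.1179]
orientation: [180.0, -0.0, -4.2]
force: [-0.0, 0.3, -0.4]
opening: 0.0358
gripper_force: 30.0
```

```bash
python3 - <<'E'
from h import *
o=ctrl.get_obs();print(o["tool_pos"],o["orientation"],o["joint_pos"].round(1))
a=[cv2.resize(ctrl.snapshot(n)[y:y+120,x:x+160,::-1],(400,300),interpolation=cv2.INTER_CUBIC) for n,x,y in(("top",180,120),("scene",230,120))]
cv2.imwrite("pics/g2.png",np.hstack(a))
E
```

```text
[0.54031192 0.05149446 0.11790435] [ 1.79993956e+02 -3.68408537e-03 -4.24320728e+00] [ 26.1  15.3 -25.9   0.  -48.8  59.6]
```

View pics/g2.png

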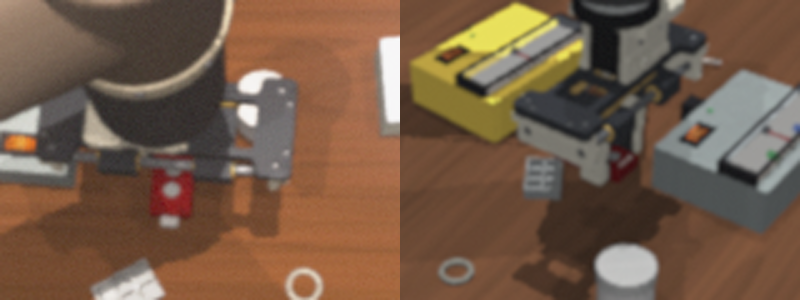

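The fob is held face up, lug towards the robot (crop px (170,220)), over bare desk. I back off 10 mm from the canister and lower it.

Request:
apply_moves --targets '[{"travel": [-10,0,0],"roll": 0,"jaw": 20},{"travel": [0,0,20],"roll": 0,"jaw": 20},{"travel": [0,0,20],"roll": 0,"jaw": 20},{"travel": [0,0,20],"roll": 0,"jaw": 20},{"travel": [0,0,15],"roll": 0,"jaw": 20},{"travel": [0,0,8],"roll": 0,"jaw": 20},{"travel": [0,0,5],"roll": 0,"jaw": 20},{"travel": [0,0,2],"roll": 0,"jaw": 20},{"travel": [0,0,0],"roll": 0,"jaw": 20}]'

```text
clock: 11.0
tool_pos: [0.5303, 0.0525, 0.0279]
orientation: [-180.0, -0.0, -4.5]
force: [-0.5, 0.2, -0.4]
opening: 0.0359
gripper_force: 30.0
```

Request:
apply_moves --targets '[{"travel": [0,0,0.6],"roll": 0,"jaw": 20},{"travel": [0,0,0.6],"roll": 0,"jaw": 20},{"travel": [0,0,0.6],"roll": 0,"jaw": 20},{"travel": [0,0,0],"roll": 0,"jaw": 20}]'

```text
clock: 11.4
tool_pos: [0.5301, 0.0524, 0.0259]
orientation: [-180.0, -0.0, -4.5]
force: [0.2, -0.2, 0.6]
opening: 0.0352
gripper_force: 30.0
```

Request:
apply_moves --targets '[{"travel": [0,0,0.6],"roll": 0,"jaw": 20},{"travel": [0,0,0.4],"roll": 0,"jaw": 20},{"travel": [0,0,0],"roll": 0,"jaw": 20}]'

```text
clock: 11.7
tool_pos: [0.5302, 0.0524, 0.0249]
orientation: [180.0, -0.0, -4.5]
force: [-1.7, -0.2, 2.4]
opening: 0.0356
gripper_force: 30.0
```

Request:
apply_moves --targets '[{"travel": [0,0,0],"roll": 0,"jaw": 40},{"travel": [0,0,0],"roll": 0,"jaw": 52},{"travel": [0,0,0],"roll": 0,"jaw": 52},{"travel": [0,0,0],"roll": 0,"jaw": 52},{"travel": [0,0,-10],"roll": 0,"jaw": 52},{"travel": [0,0,-20],"roll": 0,"jaw": 52},{"travel": [0,0,-30],"roll": 0,"jaw": 52},{"travel": [0,0,-40],"roll": 0,"jaw": 52},{"travel": [-40,0,-10],"roll": 0,"jaw": 52},{"travel": [0,0,0],"roll": 0,"jaw": 52}]'

```text
clock: 12.7
tool_pos: [0.4879, 0.0555, 0.1374]
orientation: [-179.9, -0.1, -4.5]
force: [1.0, -0.7, -1.2]
opening: 0.0518
gripper_force: 0.0
```

```bash
python3 - <<'E'
from h import *
o=ctrl.get_obs();print(o["tool_pos"],o["orientation"],o["joint_pos"].round(1))
a=[cv2.resize(ctrl.snapshot(n)[y:y+90,x:x+120,::-1],(400,300),interpolation=cv2.INTER_CUBIC) for n,x,y in(("top",200,150),("scene",250,140))]
cv2.imwrite("pics/g3.png",np.hstack(a))
E
```

```text
[0.48786267 0.05548738 0.13737561] [-1.79865400e+02 -1.17244387e-01 -4.51879211e+00] [ 29.4   9.3 -30.9  -0.1 -49.7  56.1]
```

View pics/g3.png

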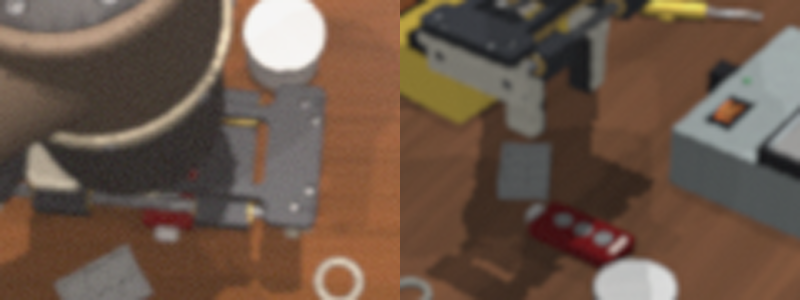

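The fob lies free and face up on the bare desk. In the scene crop the lug is at (533,214) and the nose line at (625,243).

```bash
python3 - <<'E'
from h import *
print("lug top",ray("top",(250.2,219.5),.006),"lug sc",ray("scene",(289.9,204.2),.006),"nose line sc",ray("scene",(317.5,212.9),.015))
t,a=np.array([.604,.2362]),-4.05
for n,l in [("mouth",(-.065,.045)),("grip home",(-.019-.027-.0,.045)),("wheel",(-.04,-.045))]: print(n,t+Rz(a)@l)
E
```

```text
lug top [0.47073046 0.05427213 0.006     ] lug sc [0.47196699 0.05505097 0.006     ] nose line sc [0.55302877 0.05370295 0.015     ]
mouth [0.54234053 0.28567838]
grip home [0.56129309 0.28433647]
wheel [0.56092167 0.19413745]
```

Request:
apply_moves --targets '[{"travel": [-4.5,0,20],"roll": 0,"jaw": 52},{"travel": [0,0,30],"roll": 0,"jaw": 52},{"travel": [0,0,30],"roll": 0,"jaw": 52},{"travel": [0,0,18],"roll": 0,"jaw": 52},{"travel": [0,0,10],"roll": 0,"jaw": 52},{"travel": [0,0,4],"roll": 0,"jaw": 52},{"travel": [0,0,0],"roll": 0,"jaw": 52}]'

```text
clock: 13.5
tool_pos: [0.4861, 0.0559, 0.023]
orientation: [180.0, 0.0, -4.5]
force: [0.3, -0.2, 1.2]
opening: 0.0524
gripper_force: 0.0
```

Request:
apply_moves --targets '[{"travel": [0,0,0],"roll": 0,"jaw": 30},{"travel": [0,0,0],"roll": 0,"jaw": 20},{"travel": [0,0,0],"roll": 0,"jaw": 20},{"travel": [0,0,0],"roll": 0,"jaw": 20},{"travel": [0,0,0],"roll": 0,"jaw": 20},{"travel": [0,0,0],"roll": 0,"jaw": 20}]'

```text
clock: 14.1
tool_pos: [0.4862, 0.0561, 0.0232]
orientation: [-180.0, -0.1, -4.5]
force: [0.1, -0.5, 5.7]
opening: 0.0358
gripper_force: 30.0
```

Request:
apply_moves --targets '[{"travel": [0,0,-10],"roll": 0,"jaw": 20},{"travel": [0,0,-25],"roll": 0,"jaw": 20},{"travel": [0,0,-35],"roll": 0,"jaw": 20},{"travel": [-7.7,-38.8,0],"roll": 0,"jaw": 20},{"travel": [-7.7,-38.8,0],"roll": 0,"jaw": 20},{"travel": [-7.7,-38.8,0],"roll": 0,"jaw": 20},{"travel": [-7.7,-38.8,0],"roll": 0,"jaw": 20},{"travel": [-7.7,-38.8,0],"roll": 0,"jaw": 20},{"travel": [-7.7,-38.8,0],"roll": -0.4,"jaw": 20},{"travel": [0,0,0],"roll": 0,"jaw": 20}]'

```text
clock: 15.1
tool_pos: [0.458, 0.2959, 0.0934]
orientation: [-179.9, -0.1, -3.9]
force: [-0.5, -1.1, -1.5]
opening: 0.0356
gripper_force: 30.0
```

```bash
python3 - <<'E'
from h import *
o=ctrl.get_obs();print(o["tool_pos"],o["orientation"],o["joint_pos"].round(1))
a=[cv2.resize(ctrl.snapshot(n)[y:y+90,x:x+120,::-1],(400,300),interpolation=cv2.INTER_CUBIC) for n,x,y in(("top",110,130),("scene",300,110))]
cv2.imwrite("pics/g4.png",np.hstack(a))
E
```

```text
[0.45797162 0.29593865 0.09340604] [-1.79916768e+02 -7.53023696e-02 -3.86988097e+00] [ 53.5  17.2 -27.1   0.  -45.5  32.6]
```

View pics/g4.png

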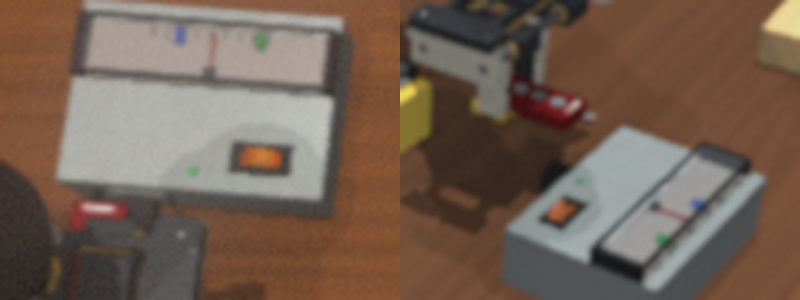

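Fob held level, nose line at top crop (98,207) and scene nose at (590,116). Next I check its lateral offset against the bay axis.

```bash
python3 - <<'E'
from h import *
t,a=np.array([.604,.2362]),-4.05
s=10/3
for n,p,z in [("tongue",((128+.5)/4-.5+120,(278+.5)/4-.5+126),.022),("line",((99.5)/s-.5+110,(208.5)/s-.5+130),.084)]:
    w=ray("top",p,z);print(n,w.round(4),"prog",(Rz(-a)@(w[:2]-t)*1e3).round(1))
w=ray("scene",((578-400.)/s+300,(122.)/s+110),.084);print("nose sc",w.round(4),(Rz(-a)@(w[:2]-t)*1e3).round(1))
im=cv2.imread("pics/g4.png")
top=cv2.imread("pics/top0.png")[190:208,140:166];g=cv2.cvtColor(top,6);print(g[4:14:2].tolist())
o=ctrl.get_obs();print("tcp prog",Rz(-a)@(o["tool_pos"][:2]-t)*1e3)
E
```

```text
tongue [0.5235 0.2829 0.022 ] prog [-83.6  40.9]
line [0.5167 0.2898 0.084 ] prog [-90.9  47.3]
nose sc [0.536  0.2685 0.084 ] [-70.1  27.5]
[[93, 93, 88, 91, 91, 84, 78, 71, 74, 77, 76, 74, 74, 75, 71, 68, 65, 70, 80, 87, 92, 93, 94, 90, 86, 90], [91, 91, 93, 94, 92, 84, 75, 72, 73, 72, 71, 72, 72, 73, 70, 65, 62, 70, 83, 92, 94, 95, 94, 96, 98, 96], [91, 92, 96, 94, 88, 79, 71, 74, 73, 73, 74, 77, 74, 73, 67, 63, 64, 75, 88, 89, 98, 95, 99, 99, 95, 94], [89, 91, 93, 95, 87, 76, 74, 75, 72, 70, 71, 75, 73, 69, 68, 62, 67, 75, 90, 94, 97, 94, 98, 94, 92, 92], [90, 93, 94, 90, 81, 76, 70, 75, 69, 74, 72, 71, 71, 70, 64, 63, 66, 79, 88, 88, 92, 91, 92, 93, 91, 93]]
tcp prog [-150.26202404   45.52204264]
```

```bash
python3 - <<'E'
from h import *
t,a=np.array([.604,.2362]),-4.05
s=10/3
def W(x,y,z): return [*(t+Rz(a)@[x,y]),z]
for n,x,y,z in [("nosetopR",-84,27,84),("nosetopL",-84,63,84),("nosebotR",-84,27,69),("btn",-110,45,84)]:
    p=proj("scene",W(x/1e3,y/1e3,z/1e3));print(n,400+(p[0]-300)*s,(p[1]-110)*s)
E
```

```text
nosetopR 562.674085354923 116.82062499180034
nosetopL 585.6499603221823 97.82679972643545
nosebotR 561.362027427667 132.68017133649306
btn 546.7753755439591 97.4541914131036
```

The white speck in the scene is the screwdriver tip behind it. The fob is on the bay axis within about 1-2 mm, so I lower and insert.

Request:
apply_moves --targets '[{"travel": [0,0,15],"roll": 0,"jaw": 20},{"travel": [0,0,15],"roll": 0,"jaw": 20},{"travel": [0,0,10],"roll": 0,"jaw": 20},{"travel": [0,0,5.5],"roll": 0,"jaw": 20},{"travel": [0,0,0],"roll": 0,"jaw": 20},{"travel": [6,0,0],"roll": 0,"jaw": 20},{"travel": [6,0,0],"roll": 0,"jaw": 20},{"travel": [6,0,0],"roll": 0,"jaw": 20},{"travel": [4,0,0],"roll": 0,"jaw": 20},{"travel": [0,0,0],"roll": 0,"jaw": 20}]'

```text
clock: 16.2
tool_pos: [0.4806, 0.29, 0.0473]
orientation: [-180.0, -0.0, -4.1]
force: [-0.4, 0.1, -0.6]
opening: 0.0353
gripper_force: 30.0
```

Request:
apply_moves --targets '[{"travel": [4,0,0],"roll": 0,"jaw": 20},{"travel": [4,0,0],"roll": 0,"jaw": 20},{"travel": [4,0,0],"roll": 0,"jaw": 20},{"travel": [4,0,0],"roll": 0,"jaw": 20},{"travel": [4,0,0],"roll": 0,"jaw": 20},{"travel": [0,0,0],"roll": 0,"jaw": 20}]'

```text
clock: 16.8
tool_pos: [0.5004, 0.2887, 0.0472]
orientation: [-180.0, -0.0, -4.1]
force: [0.8, 0.7, -0.3]
opening: 0.0361
gripper_force: 30.0
```

Request:
apply_moves --targets '[{"travel": [3,0,0],"roll": 0,"jaw": 20},{"travel": [3,0,0],"roll": 0,"jaw": 20},{"travel": [3,0,0],"roll": 0,"jaw": 20},{"travel": [3,0,0],"roll": 0,"jaw": 20},{"travel": [3,0,0],"roll": 0,"jaw": 20},{"travel": [2,0,0],"roll": 0,"jaw": 20},{"travel": [0,0,0],"roll": 0,"jaw": 20}]'

```text
clock: 17.5
tool_pos: [0.5171, 0.2874, 0.0472]
orientation: [-180.0, -0.0, -4.1]
force: [0.3, -0.3, 0.3]
opening: 0.036
gripper_force: 30.0
```

Request:
apply_moves --targets '[{"travel": [1,0,0],"roll": 0,"jaw": 20},{"travel": [1,0,0],"roll": 0,"jaw": 20},{"travel": [1,0,0],"roll": 0,"jaw": 20},{"travel": [0,0,0],"roll": 0,"jaw": 20}]'

```text
clock: 17.9
tool_pos: [0.5199, 0.2872, 0.0473]
orientation: [-180.0, -0.0, -4.1]
force: [0.8, -0.1, -1.1]
opening: 0.0358
gripper_force: 30.0
```

Request:
apply_moves --targets '[{"travel": [0.7,0,0],"roll": 0,"jaw": 20},{"travel": [0.7,0,0],"roll": 0,"jaw": 20},{"travel": [0.6,0,0],"roll": 0,"jaw": 20},{"travel": [0,0,0],"roll": 0,"jaw": 20}]'

```text
clock: 18.3
tool_pos: [0.5214, 0.287, 0.0472]
orientation: [180.0, 0.0, -4.1]
force: [-3.2, 1.3, 0.3]
opening: 0.036
gripper_force: 31.5
```

Request:
apply_moves --targets '[{"travel": [0.7,0,0],"roll": 0,"jaw": 20},{"travel": [0.7,0,0],"roll": 0,"jaw": 20},{"travel": [0.6,0,0],"roll": 0,"jaw": 20},{"travel": [0,0,0],"roll": 0,"jaw": 20}]'

```text
clock: 18.7
tool_pos: [0.5219, 0.2869, 0.0471]
orientation: [180.0, 0.2, -4.1]
force: [-11.9, 4.4, 5.4]
opening: 0.0357
gripper_force: 36.0
```

Request:
apply_moves --targets '[{"travel": [0,0,1],"roll": 0,"jaw": 20},{"travel": [0,0,0.6],"roll": 0,"jaw": 20},{"travel": [0,0,0],"roll": 0,"jaw": 50},{"travel": [0,0,0],"roll": 0,"jaw": 50},{"travel": [0,0,0],"roll": 0,"jaw": 50},{"travel": [-2,0,-10],"roll": 0,"jaw": 50},{"travel": [-10,0,-30],"roll": 0,"jaw": 50},{"travel": [-48,0,0],"roll": 0,"jaw": 0},{"travel": [-48,0,0],"roll": 0,"jaw": 0},{"travel": [0,0,0],"roll": 0,"jaw": 0}]'

```text
clock: 19.7
tool_pos: [0.4125, 0.2945, 0.0868]
orientation: [-179.9, -0.0, -4.0]
force: [1.3, 0.4, -0.1]
opening: 0.0313
gripper_force: 0.0
```

```bash
python3 - <<'E'
from h import *
o=ctrl.get_obs();print(o["tool_pos"],o["orientation"],o["joint_pos"].round(1))
a=[cv2.resize(ctrl.snapshot(n)[y:y+75,x:x+100,::-1],(400,300),interpolation=cv2.INTER_CUBIC) for n,x,y in(("top",110,140),("scene",320,120))]
cv2.imwrite("pics/g5.png",np.hstack(a))
E
```

```text
[0.41249845 0.29446223 0.08682825] [-1.79927968e+02 -1.80878302e-03 -3.96906607e+00] [ 57.7  14.6 -32.2  -0.  -43.1  28.3]
```

View pics/g5.png

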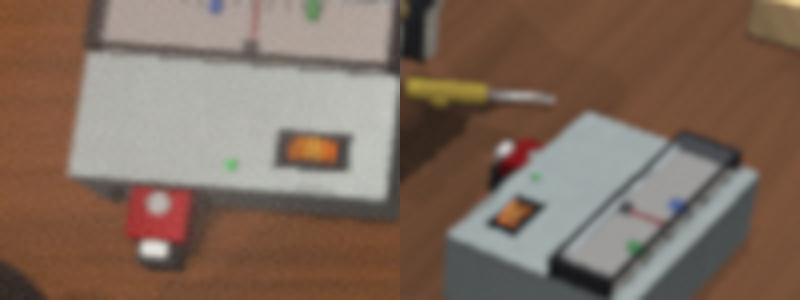

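The fob sits in the bay with one button visible; lug at top crop (153,250). I measure how deep it is.

```bash
python3 - <<'E'
from h import *
t,a=np.array([.604,.2362]),-4.05
ct=lambda x,y:((x+.5)/4-.5+110,(y+.5)/4-.5+140)
for n,p,z in [("lug end",ct(152,259),.0315),("tail",ct(155,240),.037),("front edge near bay",ct(125,184),.052),("button",ct(157,203),.037)]:
    print(n,(Rz(-a)@(ray("top",p,z)[:2]-t)*1e3).round(1))
    # button row (first from tail) for reference
E
```

```text
lug end [-107.6   43.6]
tail [-97.4  41.6]
front edge near bay [-69.6  57.9]
button [-76.   43.6]
```

Request:
apply_moves --targets '[{"travel": [20,0,15],"roll": 0,"jaw": 0},{"travel": [20,0,15],"roll": 0,"jaw": 0},{"travel": [20,0,9.5],"roll": 0,"jaw": 0},{"travel": [10,0,0],"roll": 0,"jaw": 0},{"travel": [4,0,0],"roll": 0,"jaw": 0},{"travel": [2,0,0],"roll": 0,"jaw": 0},{"travel": [1,0,0],"roll": 0,"jaw": 0},{"travel": [1,0,0],"roll": 0,"jaw": 0},{"travel": [1,0,0],"roll": 0,"jaw": 0},{"travel": [0,0,0],"roll": 0,"jaw": 0}]'

```text
clock: 20.8
tool_pos: [0.4921, 0.2886, 0.0461]
orientation: [179.9, 0.2, -4.1]
force: [-11.7, 3.2, 2.6]
opening: 0.0003
gripper_force: 5.8
```

Request:
apply_moves --targets '[{"travel": [1,0,0],"roll": 0,"jaw": 0},{"travel": [1,0,0],"roll": 0,"jaw": 0},{"travel": [1,0,0],"roll": 0,"jaw": 0},{"travel": [0,0,0],"roll": 0,"jaw": 0}]'

```text
clock: 21.2
tool_pos: [0.4926, 0.2884, 0.046]
orientation: [179.9, 0.4, -4.1]
force: [-24.7, 7.8, 8.8]
opening: 0.0005
gripper_force: 12.9
```

It is firmly against the stop (25 N with 0.5 mm movement). I back off and measure pointer and flag.

Request:
apply_moves --targets '[{"travel": [-5,0,0],"roll": 0,"jaw": 0},{"travel": [-10,0,0],"roll": 0,"jaw": 0},{"travel": [0,0,-20],"roll": 0,"jaw": 0},{"travel": [0,0,-25],"roll": 0,"jaw": 0},{"travel": [0,0,0],"roll": 0,"jaw": 0}]'

```text
clock: 21.7
tool_pos: [0.4843, 0.2917, 0.095]
orientation: [-179.7, -0.3, -4.0]
force: [0.9, 0.9, 1.5]
opening: 0.0006
gripper_force: 0.0
```

```bash
cat >> h.py <<'E'
PT,PA=np.array([.603,.2362]),-4.05
def prog(w): return Rz(-PA)@(np.array(w)[:2]-PT)*1e3
def scale():
    """pointer / flag positions in programmer mm, from colour differences"""
    for n,box in(("top",(135,125,205,165)),("scene",(360,140,415,205))):
        ims=[ctrl.snapshot(n).astype(float) for _ in range(3)]
        im=np.mean(ims,0);x0,y0,x1,y1=box;c=im[y0:y1,x0:x1]
        R,G,B=c[...,0],c[...,1],c[...,2]
        for nm,s,z in(("red",R-np.maximum(G,B)-20,.054),("green",G-np.maximum(R,B),.057),("blue",B-np.maximum(R,G),.057)):
            w=np.clip(s-0.35*s.max(),0,None)
            k,l,st,ce=cv2.connectedComponentsWithStats((w>0).astype(np.uint8))
            tot=[w[l==i].sum() if i else 0 for i in range(k)];i=int(np.argmax(tot));m=(l==i)
            ys,xs=np.nonzero(m);ww=w[m];px=((xs*ww).sum()/ww.sum()+x0,(ys*ww).sum()/ww.sum()+y0)
            print(n,nm,np.round(px,1),m.sum(),prog(ray(n,px,z)).round(1))
E
python3 - <<'E'
from h import *
o=ctrl.get_obs();print(o["tool_pos"])
scale()
print("wheel",prog(ray("top",(120+(272.5)/4-.5,126+205.5/4-.5),.059)), proj("top",[*(PT+Rz(PA)@[-.04,-.045]),.059]))
im=ctrl.snapshot("top").astype(float)[160:195,170:210];s=im[...,0]-im[...,2];m=s>90;ys,xs=np.nonzero(m);print("orange px",xs.min()+170,xs.max()+170,ys.min()+160,ys.max()+160,prog(ray("top",((xs.min()+xs.max())/2+170,(ys.min()+ys.max())/2+160),.056)))
E
```

```text
[0.48426485 0.29166288 0.09501031]
top red [174.1 127.8] 469 [73.8  0.9]
top green [187.8 141.8] 15 [ 41.3 -35.6]
top blue [163.5 140. ] 17 [41.2 20.5]
scene red [400.3 168.8] 1326 [61.5 48.3]
scene green [378.  181.3] 16 [ 42.9 -37.8]
scene blue [388.7 170.8] 15 [43.2 18.3]
wheel [-41.76888987 -46.08913682] [187.24101019 176.07791799]
orange px 183 193 175 179 [-41.24775145 -46.21143671]
```

```bash
cat >> h.py <<'E'
def red(tb,sb):
    for n,(x0,y0,x1,y1) in(("top",tb),("scene",sb)):
        c=np.mean([ctrl.snapshot(n).astype(float) for _ in range(3)],0)[y0:y1,x0:x1]
        s=c[...,0]-c[...,1:].max(2);s-=np.median(s);w=np.where(s>.4*s.max(),s,0);ys,xs=np.nonzero(w);ww=w[ys,xs]
        for f in (0,1):   # rear half, all
            px=((xs*ww).sum()/ww.sum()+x0,(ys*ww).sum()/ww.sum()+y0)
        print(n,"red",np.round(px,1),len(xs),s.max().round(),[prog(ray(n,px,z)).round(1).tolist() for z in(.053,.057)])
E
python3 - <<'E'
from h import *
red((166,136,183,152),(374,170,390,178))
E
```

```text
top red [173.3 144.4] 25 22.0 [[33.7, -2.2], [32.4, -3.4]]
scene red [381.7 174. ] 20 31.0 [[33.2, 0.7], [35.5, -4.6]]
```

Request:
apply_moves --targets '[{"travel": [16.5,16,-5],"roll": 0,"jaw": 0},{"travel": [16.5,16,0],"roll": 0,"jaw": 0},{"travel": [16.5,16,0],"roll": 0,"jaw": 0},{"travel": [16.5,16,0],"roll": 0,"jaw": 0},{"travel": [16.5,16,0],"roll": 0,"jaw": 0},{"travel": [0,0,5],"roll": 0,"jaw": 0},{"travel": [0,0,5],"roll": 0,"jaw": 0},{"travel": [0,0,2],"roll": 0,"jaw": 0},{"travel": [0,0,0],"roll": 0,"jaw": 0}]'

```text
clock: 23.25
tool_pos: [0.5587, 0.2045, 0.0836]
orientation: [180.0, 0.0, -4.0]
force: [-0.7, -0.1, 0.0]
opening: 0.0005
gripper_force: 0.0
```

Request:
apply_moves --targets '[{"travel": [0,0,0.5],"roll": 0,"jaw": 0},{"travel": [0,0,0.5],"roll": 0,"jaw": 0},{"travel": [0,0,0.5],"roll": 0,"jaw": 0},{"travel": [0,0,0.4],"roll": 0,"jaw": 0},{"travel": [0,0,0],"roll": 0,"jaw": 0}]'

```text
clock: 23.75
tool_pos: [0.5594, 0.2042, 0.0823]
orientation: [-180.0, -0.0, -4.1]
force: [-0.6, 0.6, 0.1]
opening: 0.0002
gripper_force: 0.0
```

Request:
apply_moves --targets '[{"travel": [0,0,0.3],"roll": 0,"jaw": 0},{"travel": [0,0,0.3],"roll": 0,"jaw": 0},{"travel": [0,0,0],"roll": 0,"jaw": 0}]'

```text
clock: 24.05
tool_pos: [0.5595, 0.2041, 0.0816]
orientation: [180.0, 0.0, -4.1]
force: [0.3, 0.4, -0.1]
opening: 0.0002
gripper_force: 0.0
```

Request:
apply_moves --targets '[{"travel": [0,0,0.3],"roll": 0,"jaw": 0},{"travel": [0,0,0.3],"roll": 0,"jaw": 0},{"travel": [0,0,0],"roll": 0,"jaw": 0}]'

```text
clock: 24.35
tool_pos: [0.5595, 0.2041, 0.0811]
orientation: [180.0, -0.0, -4.1]
force: [-0.8, -1.2, 0.4]
opening: 0.0007
gripper_force: 0.4
```

Request:
apply_moves --targets '[{"travel": [0,0,0.3],"roll": 0,"jaw": 0},{"travel": [0,0,0],"roll": 0,"jaw": 0}]'

```text
clock: 24.55
tool_pos: [0.5595, 0.2042, 0.0809]
orientation: [-180.0, -0.0, -4.1]
force: [0.1, 1.1, 1.6]
opening: 0.0001
gripper_force: 1.0
```

Request:
apply_moves --targets '[{"travel": [0,0,0.3],"roll": 0,"jaw": 0},{"travel": [0,0,0],"roll": 0,"jaw": 0}]'

```text
clock: 24.75
tool_pos: [0.5596, 0.2042, 0.0807]
orientation: [-180.0, -0.0, -4.1]
force: [-1.1, -1.0, 4.2]
opening: 0.0004
gripper_force: 1.8
```

Request:
apply_moves --targets '[{"travel": [0,1,0],"roll": 0,"jaw": 0},{"travel": [0,2,0],"roll": 0,"jaw": 0},{"travel": [0,3,0],"roll": 0,"jaw": 0},{"travel": [0,3,0],"roll": 0,"jaw": 0},{"travel": [0,3,0],"roll": 0,"jaw": 0},{"travel": [0,0,0],"roll": 0,"jaw": 0}]'

```text
clock: 25.35
tool_pos: [0.5589, 0.1922, 0.0811]
orientation: [-180.0, -0.0, -4.1]
force: [-1.4, 0.1, 6.3]
opening: 0.0003
gripper_force: 3.3
```

Request:
apply_moves --targets '[{"travel": [0,3,0],"roll": 0,"jaw": 0},{"travel": [0,3,0],"roll": 0,"jaw": 0},{"travel": [0,3,0],"roll": 0,"jaw": 0},{"travel": [0,3,0],"roll": 0,"jaw": 0},{"travel": [0,0,0],"roll": 0,"jaw": 0}]'

```text
clock: 25.85
tool_pos: [0.5575, 0.1794, 0.0802]
orientation: [180.0, 0.0, -4.1]
force: [-0.1, -1.4, 1.8]
opening: 0.0005
gripper_force: 1.3
```

```bash
python3 - <<'E'
from h import *
red((166,136,186,152),(370,170,390,184))
E
```

```text
top red [171.2 140.1] 42 7.0 [[43.7, 4.1], [42.3, 2.9]]
scene red [378.5 176.7] 19 33.0 [[32.4, -14.6], [34.6, -19.7]]
```

Request:
apply_moves --targets '[{"travel": [0,0,-2],"roll": 0,"jaw": 0},{"travel": [0,0,-4],"roll": 0,"jaw": 0},{"travel": [0,-13,0],"roll": 0,"jaw": 0},{"travel": [0,-13,0],"roll": 0,"jaw": 0},{"travel": [0,0,0],"roll": 0,"jaw": 0},{"travel": [0,0,3],"roll": 0,"jaw": 0},{"travel": [0,0,1.5],"roll": 0,"jaw": 0},{"travel": [0,0,0.4],"roll": 0,"jaw": 0},{"travel": [0,0,0.4],"roll": 0,"jaw": 0},{"travel": [0,0,0],"roll": 0,"jaw": 0}]'

```text
clock: 27.15
tool_pos: [0.5595, 0.206, 0.0812]
orientation: [180.0, 0.0, -4.1]
force: [-0.8, 0.9, 0.8]
opening: 0.0003
gripper_force: 0.5
```

Request:
apply_moves --targets '[{"travel": [0,0,0.4],"roll": 0,"jaw": 0},{"travel": [0,0,0.3],"roll": 0,"jaw": 0},{"travel": [0,0,0],"roll": 0,"jaw": 0}]'

```text
clock: 27.45
tool_pos: [0.5597, 0.206, 0.0807]
orientation: [180.0, -0.0, -4.1]
force: [-1.8, -0.2, 3.5]
opening: 0.0002
gripper_force: 1.7
```

Request:
apply_moves --targets '[{"travel": [0,1,0],"roll": 0,"jaw": 0},{"travel": [0,2,0],"roll": 0,"jaw": 0},{"travel": [0,3,0],"roll": 0,"jaw": 0},{"travel": [0,3,0],"roll": 0,"jaw": 0},{"travel": [0,3,0],"roll": 0,"jaw": 0},{"travel": [0,3,0],"roll": 0,"jaw": 0},{"travel": [0,3,0],"roll": 0,"jaw": 0},{"travel": [0,3,0],"roll": 0,"jaw": 0},{"travel": [0,2,0],"roll": 0,"jaw": 0},{"travel": [0,0,0],"roll": 0,"jaw": 0}]'

```text
clock: 28.45
tool_pos: [0.5582, 0.1828, 0.0808]
orientation: [180.0, -0.0, -4.1]
force: [-0.0, -0.8, 4.6]
opening: 0.0004
gripper_force: 2.6
```

```bash
python3 - <<'E'
from h import *
red((166,136,186,152),(366,170,386,188))
c=np.mean([ctrl.snapshot("scene").astype(float) for _ in range(3)],0)[165:200,355:405]
cv2.imwrite("pics/g6.png",cv2.resize(c[...,::-1],(800,560),interpolation=cv2.INTER_CUBIC).clip(0,255))
E
```

```text
top red [169.8 139.3] 33 6.0 [[45.3, 7.6], [43.9, 6.4]]
scene red [373.9 178.8] 11 30.0 [[27.3, -29.6], [29.6, -34.6]][ WARN:0@6.045] global loadsave.cpp:1063 imwrite_ Unsupported depth image for selected encoder is fallbacked to CV_8U.
```

View pics/g6.png

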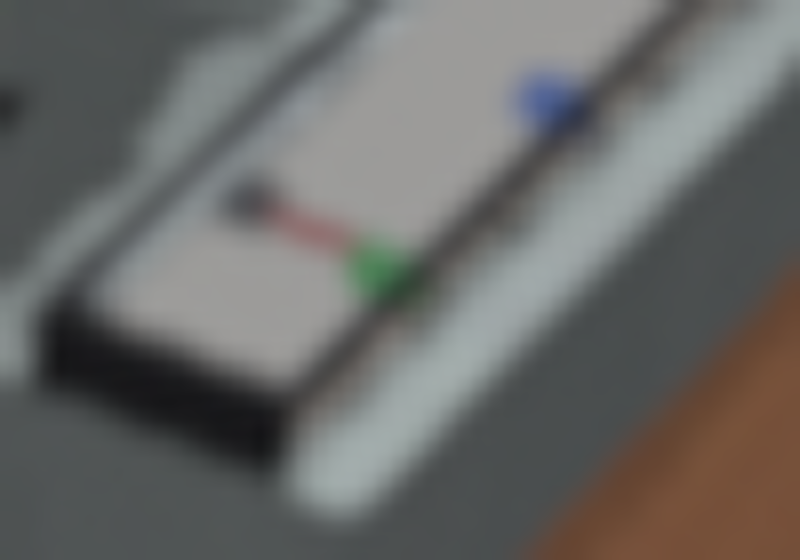

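Scene crop: pointer line (270,208)-(345,238) reaches the green flag (378,268), nearly aligned. I lift away and check in the top view.

Request:
apply_moves --targets '[{"travel": [0,0,-2],"roll": 0,"jaw": 0},{"travel": [0,0,-8],"roll": 0,"jaw": 0},{"travel": [0,0,-20],"roll": 0,"jaw": 0},{"travel": [-45,10,0],"roll": 0,"jaw": 0},{"travel": [-45,10,0],"roll": 0,"jaw": 0},{"travel": [-20,10,0],"roll": 0,"jaw": 0},{"travel": [0,0,0],"roll": 0,"jaw": 0}]'

```text
clock: 29.6
tool_pos: [0.4432, 0.1597, 0.1109]
orientation: [180.0, 0.1, -4.1]
force: [1.5, 0.7, -0.1]
opening: 0.0007
gripper_force: 0.0
```

```bash
python3 - <<'E'
from h import *
c=np.mean([ctrl.snapshot("top").astype(float) for _ in range(4)],0)
np.save("/tmp/c.npy",c)
d=c[132:162,150:210]
cv2.imwrite("pics/g7.png",cv2.resize(d[...,::-1].clip(0,255).astype(np.uint8),(800,400),interpolation=cv2.INTER_CUBIC))
for y in range(137,156):
    r=c[y,180:198]; s=r[:,0]-r[:,1:].max(1);g=r[:,1]-np.maximum(r[:,0],r[:,2])
    s=s-np.median(s)
    print(y,"red",s.max().round(),round((np.clip(s-.4*s.max(),0,None)*np.arange(180,198)).sum()/max(1e-6,np.clip(s-.4*s.max(),0,None).sum()),2),"green",g.max().round(),round((np.clip(g,0,None)*np.arange(180,198)).sum()/max(1e-6,np.clip(g,0,None).sum()),2))
E
```

```text
137 red 2.0 182.61 green -4.0 0.0
138 red 1.0 189.19 green -3.0 0.0
139 red 4.0 182.29 green 15.0 187.88
140 red 3.0 181.96 green 38.0 187.78
141 red 2.0 187.95 green 48.0 187.77
142 red 2.0 194.98 green 48.0 187.74
143 red 2.0 194.58 green 45.0 187.73
144 red 1.0 188.31 green 28.0 187.93
145 red 11.0 185.86 green 1.0 188.0
146 red 19.0 186.34 green -12.0 0.0
147 red 21.0 186.35 green -14.0 0.0
148 red 23.0 186.16 green -14.0 0.0
149 red 28.0 185.99 green -14.0 0.0
150 red 23.0 185.89 green -14.0 0.0
151 red 7.0 185.86 green -13.0 0.0
152 red 1.0 186.21 green -11.0 0.0
153 red 2.0 193.06 green -10.0 0.0
154 red 2.0 195.23 green -10.0 0.0
155 red 2.0 194.01 green -9.0 0.0
```

View pics/g7.png

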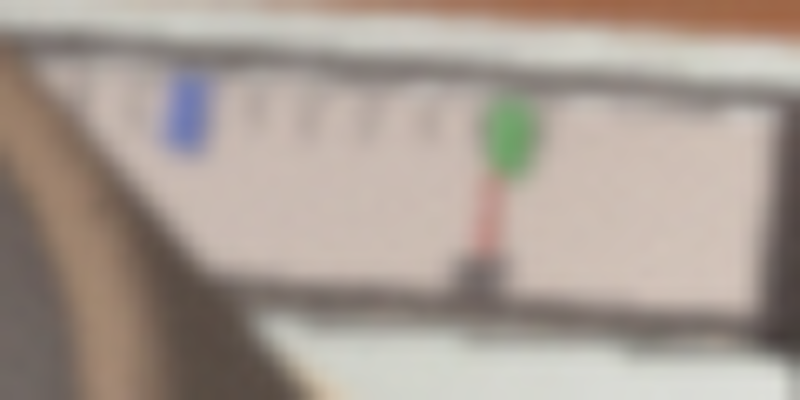

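```bash
python3 - <<'E'
from h import *
for zs in(.052,.055,.058):
  r=prog(ray("top",(186.1,148),zs+.001));g=prog(ray("top",(187.76,141.8),zs+.005));print(zs,r.round(1),g.round(1),(g-r)[1].round(2))
  r=prog(ray("scene",(373.9,178.8),zs+.001));g=prog(ray("scene",(378,181.3),zs+.005));print(" sc",r.round(1),g.round(1),(g-r)[1].round(2))
# direction of programmer x in image: red line fit rows 146-150
p=[proj("top",[*(PT+Rz(PA)@[x,-.034]),.056]) for x in(.03,.045)];print(p)
E
```

```text
0.052 [ 27.5 -32.6] [ 41.3 -35.6] -2.99
 sc [ 27.2 -29.4] [ 42.8 -37.8] -8.43
0.055 [ 26.5 -33.4] [ 40.3 -36.3] -2.98
 sc [ 29.  -33.2] [ 44.5 -41.6] -8.41
0.058 [ 25.5 -34.2] [ 39.2 -37.1] -2.97
 sc [ 30.7 -37. ] [ 46.2 -45.4] -8.4
[array([186.56821257, 146.565387  ]), array([187.38503704, 140.36750266])]
```

Top crop: pointer line (485,215) ends slightly left of the green flag centre (510,135). About 2.3 mm remains towards -y, so I do a small nudge.

Request:
apply_moves --targets '[{"travel": [28,-12,0],"roll": 0,"jaw": 0},{"travel": [28,-12,0],"roll": 0,"jaw": 0},{"travel": [28,-12,0],"roll": 0,"jaw": 0},{"travel": [29,-11.5,0],"roll": 0,"jaw": 0},{"travel": [0,0,12],"roll": 0,"jaw": 0},{"travel": [0,0,10],"roll": 0,"jaw": 0},{"travel": [0,0,5],"roll": 0,"jaw": 0},{"travel": [0,0,1],"roll": 0,"jaw": 0},{"travel": [0,0,0.5],"roll": 0,"jaw": 0},{"travel": [0,0,0],"roll": 0,"jaw": 0}]'

```text
clock: 30.8
tool_pos: [0.5621, 0.2006, 0.0825]
orientation: [-180.0, -0.0, -4.1]
force: [-0.5, 0.8, -0.2]
opening: 0.0004
gripper_force: 0.0
```

Request:
apply_moves --targets '[{"travel": [0,0,0.4],"roll": 0,"jaw": 0},{"travel": [0,0,0.4],"roll": 0,"jaw": 0},{"travel": [0,0,0],"roll": 0,"jaw": 0}]'

```text
clock: 31.1
tool_pos: [0.5622, 0.2005, 0.0814]
orientation: [-180.0, -0.0, -4.1]
force: [-0.2, -0.9, 0.4]
opening: 0.0003
gripper_force: 0.0
```

Request:
apply_moves --targets '[{"travel": [0,0,0.4],"roll": 0,"jaw": 0},{"travel": [0,0,0.3],"roll": 0,"jaw": 0},{"travel": [0,0,0.2],"roll": 0,"jaw": 0},{"travel": [0,0,0],"roll": 0,"jaw": 0}]'

```text
clock: 31.5
tool_pos: [0.5623, 0.2006, 0.081]
orientation: [-180.0, -0.0, -4.1]
force: [-2.0, 0.1, 7.3]
opening: 0.0006
gripper_force: 3.3
```

Request:
apply_moves --targets '[{"travel": [0,0,-0.2],"roll": 0,"jaw": 0},{"travel": [0,1,0],"roll": 0,"jaw": 0},{"travel": [0,1,0],"roll": 0,"jaw": 0},{"travel": [0,1,0],"roll": 0,"jaw": 0},{"travel": [0,1,0],"roll": 0,"jaw": 0},{"travel": [0,0,0],"roll": 0,"jaw": 0}]'

```text
clock: 32.1
tool_pos: [0.562, 0.1967, 0.0812]
orientation: [-180.0, -0.0, -4.1]
force: [-2.4, 0.4, 6.3]
opening: 0.0009
gripper_force: 3.5
```

Request:
apply_moves --targets '[{"travel": [0,0,-2],"roll": 0,"jaw": 0},{"travel": [0,0,-8],"roll": 0,"jaw": 0},{"travel": [0,0,-20],"roll": 0,"jaw": 0},{"travel": [-45,10,0],"roll": 0,"jaw": 0},{"travel": [-45,10,0],"roll": 0,"jaw": 0},{"travel": [-25,10,0],"roll": 0,"jaw": 0},{"travel": [0,20,-10],"roll": 0,"jaw": 0},{"travel": [0,0,0],"roll": 0,"jaw": 0}]'

```text
clock: 32.9
tool_pos: [0.4431, 0.1539, 0.122]
orientation: [-179.9, -0.1, -4.1]
force: [0.3, 0.5, 0.3]
opening: 0.0004
gripper_force: 0.0
```

```bash
python3 - <<'E'
from h import *
def ctr(n,x0,x1,y0,y1):
    c=np.mean([ctrl.snapshot(n).astype(float) for _ in range(4)],0)[y0:y1,x0:x1]
    out=[]
    for k,s in(("red",c[...,0]-c[...,1:].max(2)),("green",c[...,1]-np.maximum(c[...,0],c[...,2]))):
        s=s-np.median(s);w=np.clip(s-.45*s.max(),0,None);Y,X=np.mgrid[y0:y1,x0:x1]
        out.append(((X*w).sum()/w.sum(),(Y*w).sum()/w.sum()))
    return out
for n,b in(("top",(180,196,138,152)),("scene",(366,386,174,188))):
    r,g=ctr(n,*b);print(n,np.round(r,2),np.round(g,2))
    for zr,zg in((.056,.056),(.056,.059)):
        R,G=prog(ray(n,r,zr)),prog(ray(n,g,zg));print("  ",R.round(1),G.round(1),(G-R)[1].round(2))
a=[cv2.resize(ctrl.snapshot(n)[y:y+45,x:x+60,::-1],(400,300),interpolation=cv2.INTER_CUBIC) for n,x,y in(("top",150,130),("scene",350,160))]
b=cv2.resize(ctrl.snapshot("top")[:,:,::-1],(400,300));d=cv2.resize(ctrl.snapshot("scene")[:,:,::-1],(400,300))
cv2.imwrite("pics/g8.png",np.vstack([np.hstack(a),np.hstack([b,d])]))
E
```

```text
top [187.29 148.08] [187.81 141.63]
   [ 26.5 -36.1] [ 42.  -35.3] 0.76
   [ 26.5 -36.1] [ 41.  -36.1] -0.03
scene [373.07 179.31] [377.97 181.31]
   [ 28.3 -36.4] [ 42.3 -36.7] -0.3
   [ 28.3 -36.4] [ 43.9 -40.5] -4.1
```

View pics/g8.png

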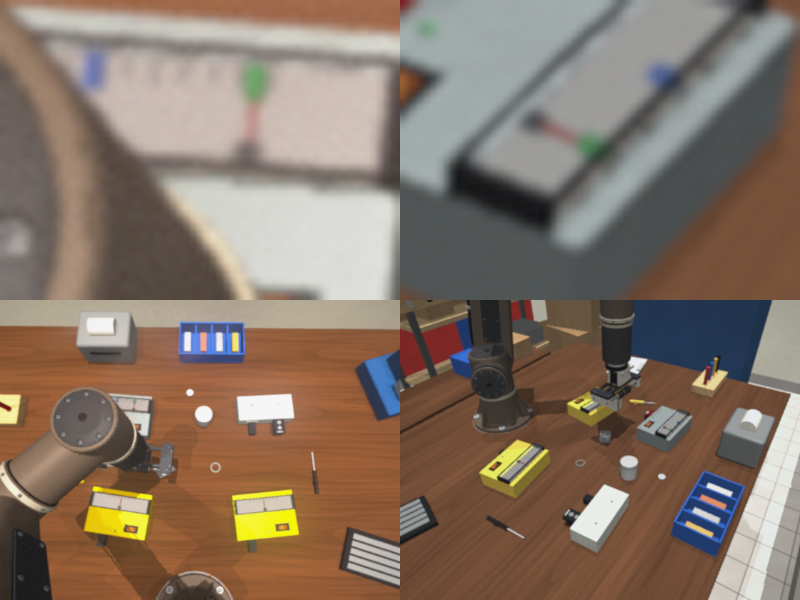

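Top crop: pointer (250,125) points into the green flag (255,82), within about 1 mm. The black fob and the other desk items are in place, and the hand is clear.

```bash
python3 -c "
from plant import ctrl
print(ctrl.close_job())"
```

```text
the job is handed in; nothing more can be done
None
```

The job is handed in at about 34 s, verdict not shown: red fob pushed nose first against the bay's stop, pointer within about 1 mm of the green flag in the top view (the scene view was looser, up to 4 mm), black fob left in its slot, hand clear.

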